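Set the lamp and hold the filter cell home in the reader

ROBOT

A 6-joint arm with a two-finger parallel gripper is mounted at the origin on the work surface. World frame = base frame: x ahead of the robot, y to its left, z up, the work surface at z = 0. Lengths are in m, angles in rad, forces in N, time in s.
With the tool pointing down it reaches from about 0.3 to 0.775 m from the base axis. Payload 14.6 kg.
Tool frame: the origin (TCP) lies between the finger pads, 19 mm behind the fingertips; this is the grasp point; z points along the fingers, y is the line along which they close (so a half turn about z gives the same grasp; the last joint's range is limited). The gripper opens to 94 mm and grips with 3 to 60 N. Pads are 16 mm wide; open, the fingers measure 119 mm over their backs; the gripper's body (75 mm by 177 mm) begins 78 mm behind the grasp point.
Start: joints at [-1.235, 0.3, 1.521, -0, 1.321, -0.067], TCP at [0.216, -0.506, 0.224] pointing down, gripper open.
Joint ranges: [-3.03, 3.03], [-0.79, 2.21], [0.23, 2.52], [-1.04, 4.18], [0, 3.07], [-2.55, 2.55]. Speed limits (rad/s): [2.22, 2.22, 2.57, 3.14, 3.14, 3.14].

INTERFACE

Orientations are given as [roll, pitch, yaw] about the fixed x, y, z axes, in that order (R = Rz(yaw) Ry(pitch) Rx(roll)).
In Python, from station import ctrl, cams gives the robot as it stands. The module is installed in compiled form; this text tells all that it offers.
- The arm moves only by the tool arm_command, never from a script. Its argument "plan" is a list that holds one entry, the list of rows, each a list of 7 numbers: the shift along the tool's x, y, z in shares of 0.75 m (1.0 is 0.75 m), then the turn, a rotation vector about the tool's x, y, z in shares of 4 rad (1.0 is 4 rad), then the closure, from -1 (fully open) to 1 (shut). A call has 1 to 12 rows; each row is the pose to reach, as a shift and turn from the pose commanded when the call began, along the tool's axes at that moment; what a row does not reach only later rows make up. A row lasts 1/10 s, in which the tool goes at most 50 mm and 8.59 degrees, less where a joint would pass 70% of its speed; a pose out of reach is approached as far as the arm can. Shift and turn numbers lie between -1 and 1, and a call with a number outside is refused. A call with a gripper value outside its range is refused whole. The fingers move at their own pace and stop on an object; "squeeze" is the grip in N (left out, the last holds). Time passes only in rows, so rows that repeat a pose let the fingers close. It gives the time, the measured TCP pose, the force, the opening and the grip force at its end, in the units of the state.
- ctrl.get_obs(): the state, without advancing time (a new reading comes with each control period).
- cams.camera(name): name is "scene" or "side" or "wrist"; returns (picture, depth): 420x560x3 uint8, blue, green, red; 420x560 float32, m along the optical axis (not along the pixel's ray), 0 where there is no reading.
- cams.camera_info(name): a dict with "fx", "fy", "cx", "cy" (pixels), "world_to_cam" (4x4, takes a point from world to camera coordinates). Camera axes: x right, y down, z forward; pixel columns grow to the right and rows downward; lengths in m; the calibration is good to about 2 mm. A picture is of the moment at which its call begins: read the wrist's pose just before it. camera_info takes no time and is no camera call; for the wrist camera it gives the pose at the moment of the call.
- ctrl.hand_in(): hands the job in; it is judged then, once.
The state is a dict: "time_s": time; "qpos": joint angles; "joint_vel": joint speeds; "tau": joint torques, N m; "ee_pos": TCP position; "eef_rot": TCP orientation; "force": force on the tool from outside, world axes, zero at the start; "moment": the same for the moment, N m; "grip_width": finger opening in m; "grip_force": force on a finger pad.
Only numpy, scipy, OpenCV 4.12 (cv2) and the standard library are available. Lean on these libraries where they do the work, as an engineer would, in place of code of your own. Each camera call takes 0.05 s, during which the arm holds its last target. There are 200 camera calls.

TASK

Ready the fluorescence reader for its reading: first turn the dial of the lamp controller so that its white pointer stands on the green mark. Then turn the knurled filter cell, which sits loosely on the reader's port, until its hidden keyways drop over the port's pins, push it down fully home against its spring, and finish while still holding it pressed home with the fingers. Leave the dial on its mark and the other things where they are.

Things in the scene. Friction and masses are not known exactly. Their poses are not given: they have to be found in the camera images.
- dial (a joint): angle of the lamp dial, rad: 0 to 5.236, growing clockwise seen from above, one scale tick every 0.5236; the green mark is at 3.665. It starts between 2.2 and 3.1, stays where it is left and turns with light friction (0.04 N m)
- dial_grip (a point): point on the dial's upright axis, 70 mm above the bench. The dial is a black disc (52 mm diameter, top 57 mm above the bench) carrying a black upright bar grip 46 mm long, 12 mm wide, from 56 to 78 mm above the bench. This point's x axis runs along the bar to the end with the white pointer; grip the bar across its 12 mm
- mark (a point): green mark on the scale, 44 mm from the dial's axis, on the controller's top
- lamp: lamp controller, fixed: grey-brown box 130 x 130 mm, 46 mm high, dark top with white scale ticks; origin at the centre of its underside on the bench, under the dial's axis. It may stand left or right, the reader on the other side
- head: reader, fixed: white box 180 (x) x 150 (y) mm, top 54 mm above the bench; origin at the centre of its underside. In the middle of its top is the port: a dark round flange, 72 mm diameter and 6 mm high, with an upright spigot of 30 mm diameter
- seat (a point): centre of the flange's upper face, 60 mm above the bench, on the port's axis. The spigot stands 28 mm tall here, with three pins 120 degrees apart (5 mm wide, 5 mm out, tops 16 mm above the flange), hidden under the cell and at an unknown angle
- cell: loose filter cell, about 0.14 kg: grey collar with black knurling and orange glass on top, 50 mm diameter, 36 mm high; origin at the centre of its underside. It stands round the spigot with 1 mm play, its inner ledge resting on the pins, so its origin starts 10 mm above the seat; fully home (underside flush on the flange) it is at the seat
- cell_grip (a point): point on the cell's axis 27 mm above its underside: a good height for the TCP to grip the 50 mm collar. Inside, out of sight, are three keyways 120 degrees apart (where is not known). Turning the cell clockwise from above by 0.35 to 1.2 rad from its start brings them over the pins; they pass within about 0.1 rad
- cell_top (a point): centre of the cell's top, 36 mm above its underside. Once the keyways meet the pins the cell can sink 10 mm in all: 6 mm freely, then 4 mm more against a hidden spring (about 4 N, rising to about 8 N), until its underside stops on the flange: home. Let go, it rises 4 mm again, so it must be held down
- plate: loose bystander: pale microplate 127 x 85 x 14 mm, origin under its centre
- jar: loose bystander: jar with blue cap, 56 mm diameter, 75 mm high, origin under its centre
- tipbox: loose bystander: green tip box with clear lid, 70 x 100 x 63 mm, origin under its centre
- puck: loose bystander: pale bare-metal puck 44 mm diameter, 20 mm high, origin under its centre
There are look-alikes about, which are no part of the job. Of the things like the cell, leave any that is brown; of the rest the larger one is meant.

How it is judged:
On the way, in this order (a step that is already met when the one before it is completed fails the run):
1. the dial stands on the green mark (value of joint dial between 3.565 and 3.765 rad), for 0.3 s.
2. the filter cell has dropped over the pins (z of cell in the frame of seat below 0.0055 m and horizontal distance between cell and seat below 0.0025 m), for 0.1 s.
At the end, for the whole second after the job is handed in: The dial is within 0.1 rad of the green mark; the filter cell sits upright (within 0.06 rad) and centred (2.5 mm) on the port with its underside within 1.5 mm of the flange, still, and the fingers are still pressing or gripping it with more than 3 N, which the spring demands (all of step 1 and z of cell in the frame of seat below 0.0015 m and horizontal distance between cell and seat below 0.0025 m and angle between cell's own z axis and vertical below 0.06 rad and linear speed of cell below 0.01 m/s and contact force between the fingers and cell above 3 N); the arm keeps its last pose, push and grip.
It fails at once if the microplate is shifted by more than 30 mm (distance of plate from where it was at the start of the episode above 0.03 m).
It fails at once if the jar is shifted by more than 30 mm (distance of jar from where it was at the start of the episode above 0.03 m).
It fails at once if the tip box is shifted by more than 30 mm (distance of tipbox from where it was at the start of the episode above 0.03 m).
It fails at once if the metal puck is shifted by more than 30 mm (distance of puck from where it was at the start of the episode above 0.03 m).
It also fails if it takes over 54 s, if anything falls off the work surface, if the arm or the gripper's body presses on something with over 40 N, if the wrist force passes 120 N, or if a joint passes its speed limit or range.

## Working session

There is one attempt and no reset: what is moved stays moved. The work goes in short steps, Python scripts to look and compute and a tool call to move; the robot and the scene stay as the last step left them, time stands still between calls to the robot, and variables do not carry over. Pictures are saved under pics/ and viewed, at most 10 in all, crops included, and the job is handed in when it is done.

Besides the shell and the picture viewer there is one more tool, called after "Request:" as name(argument=value, ...), one argument or row to a line, values as JSON. arm_command: Moves the arm, as the interface text tells. Its arguments: {"type":"object","properties":{"plan":{"type":"array"},"squeeze":{"type":"number"}},"required":["plan"]}

```bash
mkdir -p pics; cat > h.py <<'E'
import numpy as np, cv2
from station import ctrl, cams
def snap(n):
    i=cams.camera_info(n); p,d=cams.camera(n)
    np.savez(f'{n}.npz',p=p,d=d,K=[i['fx'],i['fy'],i['cx'],i['cy']],T=i['world_to_cam']); return p,d,i
def load(n):
    z=np.load(f'{n}.npz'); return z['p'],z['d'],z['K'],z['T']
def cloud(n):
    p,d,K,T=load(n); v,u=np.mgrid[:420,:560]
    c=np.stack([(u-K[2])/K[0]*d,(v-K[3])/K[1]*d,d,np.ones_like(d)],-1)
    w=(c@np.linalg.inv(T).T)[...,:3]; w[d<=0]=np.nan; return p,w
E
python3 - <<'E'
from h import *
for n in('scene','side'):
    p,d,i=snap(n); cv2.imwrite(f'pics/{n}0.png',p); print(n,np.round(np.linalg.inv(i['world_to_cam'])[:3,3],3))
print(ctrl.get_obs())
E
```

```text
scene [1.418 0.329 0.82 ]
side [0.228 0.522 0.743]
{'time_s': 0.1, 'qpos': array([-1.23456754e+00,  3.00408619e-01,  1.52152178e+00,  1.01421721e-05,
        1.32073342e+00, -6.66361038e-02]), 'joint_vel': array([-1.96756908e-04, -9.54395869e-04, -2.03133481e-03,  2.26451782e-04,
       -6.78316215e-05, -1.51977147e-03]), 'tau': array([ 6.24011627e-04, -5.32642436e+01, -3.53285766e+01,  7.09484727e-02,
        2.34511297e-02, -5.03121760e-05]), 'ee_pos': array([ 0.21553711, -0.50576202,  0.22374569]), 'eef_rot': array([-3.14052452e+00, -8.11277182e-05,  4.02862336e-01]), 'force': array([0.24718158, 0.1927926 , 0.13331368]), 'moment': array([-0.01499512,  0.00449108,  0.02783995]), 'grip_force': 0.0, 'grip_width': 0.09400092846537757}
```

View pics/scene0.png

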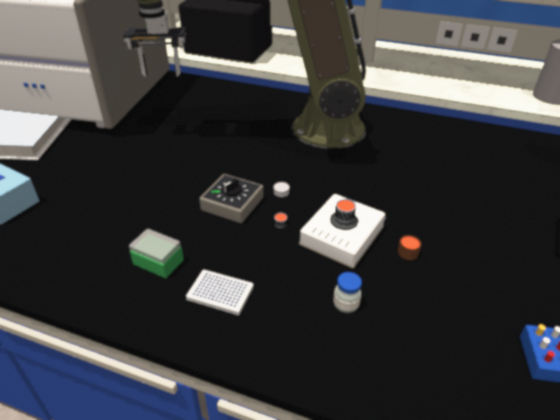

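View pics/side0.png

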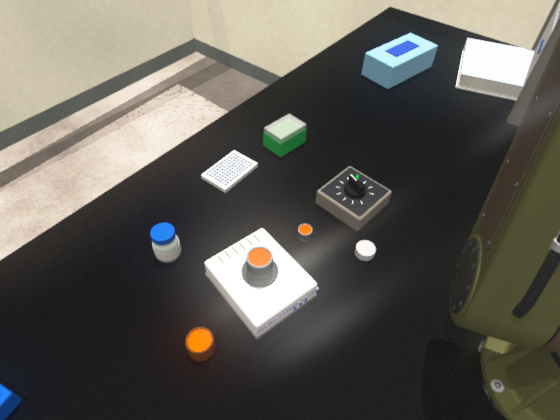

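Scene picture: the lamp box is at (232,195) with its dial at (233,187), and the reader is at (343,230). Three things look like the cell: the one on the reader's port (345,210), a small orange one (280,219) and a brown one (410,246). I leave the brown one. Of the other two, the one on the port is larger and sits on the flange, so that is the one meant. I'll confirm it in an enlarged crop and measure.

```bash
python3 - <<'E'
from h import *
crops=[]
for n,b in(('scene',(190,165,430,285)),('side',(180,150,420,370))):
    p,w=cloud(n); x0,y0,x1,y1=b; c=p[y0:y1,x0:x1]; crops.append(cv2.resize(c,(390,int(390*c.shape[0]/c.shape[1])),interpolation=cv2.INTER_CUBIC))
    z=w[...,2]
    seed={'scene':dict(lamp=(232,195),head=(343,230),jar=(349,282)),'side':dict(lamp=(354,195),head=(260,280))}[n]
    for k,s in seed.items():
        c0=w[s[1],s[0]]
        near=np.hypot(w[...,0]-c0[0],w[...,1]-c0[1])<.15
        for lo,hi,l in ((.040,.050,'boxtop46'),(.049,.058,'boxtop54'),(.053,.062,'disc/fl'),(.070,.084,'bar'),(.098,.112,'celltop')):
            m=(near&(z>lo)&(z<hi)).astype(np.uint8)
            nn,lab,st,_=cv2.connectedComponentsWithStats(m)
            if nn<2: continue
            j=1+np.argmax(st[1:,4]); 
            if st[j,4]<15: continue
            P=w[lab==j]; r=cv2.minAreaRect((P[:,:2]*1000).astype(np.float32))
            print(n,k,l,st[j,4],'zmed',np.round(np.median(P[:,2]),4),'rect',np.round(r[0],1),np.round(r[1],1),round(r[2],1),'mean',np.round(P[:,:2].mean(0)*1000,1))
h=max(c.shape[0] for c in crops)
cv2.imwrite('pics/crop.png',np.hstack([np.pad(c,((0,h-c.shape[0]),(0,0),(0,0))) for c in crops]))
for q,l in (((345,205),'cell'),((280,217),'small'),((410,242),'brown'),((349,282),'jar'),((282,187),'puck'),((220,291),'plate'),((156,245),'tip')):
    p,w=cloud('scene'); print(l,np.round(w[q[1],q[0]],3))
E
```

```text
scene lamp boxtop46 1157 zmed 0.0463 rect [ 505.4 -135. ] [130.5 134.5] 84.7 mean [ 516.6 -130.5]
scene lamp boxtop54 104 zmed 0.0557 rect [ 515.7 -131.7] [35.7 52.8] 33.0 mean [ 515.1 -127.5]
scene lamp disc/fl 116 zmed 0.057 rect [ 514.  -131.8] [38.3 49.9] 30.6 mean [ 513.3 -129.2]
scene lamp bar 79 zmed 0.0776 rect [ 506.4 -136.2] [15.5 45.7] 68.8 mean [ 508.2 -134.7]
scene head boxtop46 247 zmed 0.0456 rect [579.4 213.8] [107.  217.7] 35.3 mean [598.6 190.9]
scene head boxtop54 2168 zmed 0.0545 rect [528.9 183.7] [150.2 182.3] 77.0 mean [546.8 186.9]
scene head disc/fl 1972 zmed 0.0551 rect [529.2 184.3] [148.7 178.7] 77.0 mean [544.1 187. ]
scene head bar 76 zmed 0.0776 rect [543.1 187.6] [21.6 47.8] 16.3 mean [546.9 187.2]
scene head celltop 259 zmed 0.1044 rect [528.6 182.1] [51.5 48.5] 13.6 mean [530.6 183.3]
scene jar boxtop46 120 zmed 0.0459 rect [747.2 246.7] [35.7 54.4] 7.8 mean [754.4 246.6]
scene jar boxtop54 286 zmed 0.0542 rect [613.6 206.5] [38.6 78.9] 3.7 mean [612.5 212.4]
scene jar disc/fl 208 zmed 0.055 rect [612.7 209.3] [37.2 72.2] 3.7 mean [610.5 213.8]
scene
[... 383 characters left out ...]
ed 0.0763 rect [ 503.5 -134. ] [12.2 47.8] 69.2 mean [ 502.1 -132.8]
side head boxtop46 365 zmed 0.0466 rect [498.7 233.4] [226.5 113.8] 28.4 mean [483.3 229.9]
side head boxtop54 4737 zmed 0.053 rect [525.7 184.7] [148.7 180.1] 76.9 mean [517.4 193. ]
side head disc/fl 2623 zmed 0.054 rect [525.5 184.9] [144.4 175.3] 76.8 mean [515.6 193.8]
side head bar 96 zmed 0.0774 rect [516.2 195.2] [49.8 21.4] 41.4 mean [513.1 198.7]
side head celltop 502 zmed 0.103 rect [525.3 184.2] [49.1 49.4] 21.8 mean [524.9 185.3]
cell [0.528 0.182 0.106]
small [0.536 0.017 0.024]
brown [0.524 0.351 0.036]
jar [0.741 0.246 0.077]
puck [ 0.404 -0.025  0.02 ]
plate [ 0.813 -0.025  0.014]
tip [ 0.778 -0.203  0.065]
```

View pics/crop.png

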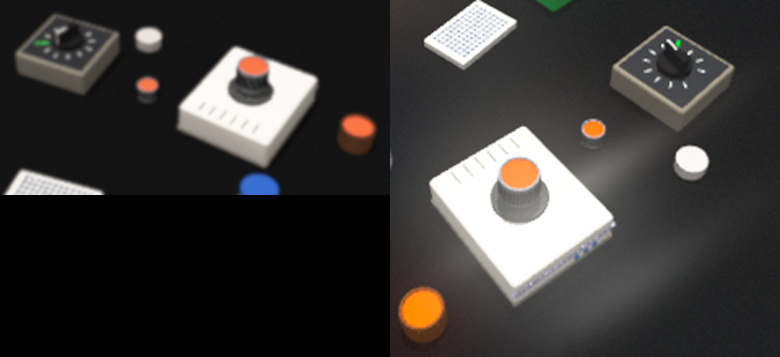

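The crop confirms it: the cell on the reader's port is the larger one. The small one stands on the bench and the brown one is to the left. The lamp axis is at about (0.503,-0.134) and the cell at about (0.526,0.184). I'll move above the lamp, turning the wrist at the same time.

Units first: shifts go in shares of 0.75 m and turns go in shares of 4 rad. So 410 mm is 0.5467, 376 mm is 0.5013, -1.7 rad is -0.425.

Request:
arm_command(
  plan=[
    [[0.0453,-0.0253,0,0,0,-0.0355,-1],[0.0907,-0.0507,0,0,0,-0.071,-1],[0.136,-0.076,0,0,0,-0.1063,-1],[0.1827,-0.1013,0,0,0,-0.1418,-1],[0.228,-0.1267,0,0,0,-0.177,-1],[0.2733,-0.152,0,0,0,-0.2125,-1],[0.3187,-0.1773,0,0,0,-0.248,-1],[0.364,-0.2027,0,0,0,-0.2833,-1],[0.4107,-0.228,0,0,0,-0.3188,-1],[0.456,-0.2547,0,0,0,-0.3543,-1],[0.5013,-0.28,0,0,0,-0.3895,-1],[0.5467,-0.3053,0,0,0,-0.425,-1]],
  ],
)

```text
time_s: 1.3
ee_pos: [0.5037, -0.133, 0.2241]
eef_rot: [-3.141, -0.0, 2.109]
force: [-0.2, -0.1, -0.7]
grip_width: 0.0943
grip_force: 0.0
```

```bash
python3 - <<'E'
from h import *
o=ctrl.get_obs(); print(o['time_s'],o['ee_pos'],o['eef_rot'],o['qpos'])
p,d,i=snap('wrist'); cv2.imwrite('pics/w1.png',p); print(np.linalg.inv(i['world_to_cam'])[:3,3])
E
```

```text
1.3 [ 0.50368697 -0.13304146  0.22406738] [-3.14132214e+00 -2.62960564e-04  2.10873328e+00] [-3.28532797e-01  2.35587883e-01  1.60282960e+00 -3.71944095e-05
  1.30355072e+00 -8.66459956e-01]
[ 0.46188563 -0.06156292  0.38586703]
```

View pics/w1.png

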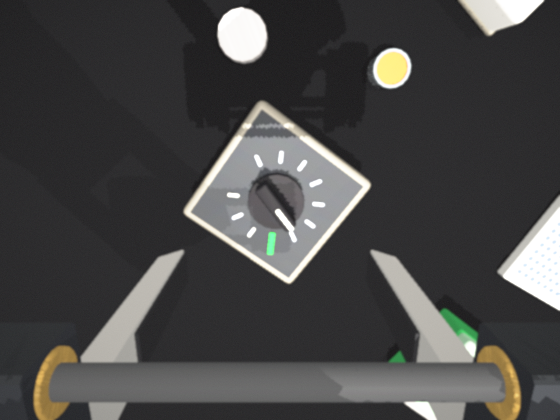

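The wrist picture shows the dial at (275,199), the white pointer ending near (291,229) and the green mark at (271,243). Next I work out the angles.

```bash
python3 - <<'E'
from h import *
p,w=cloud('wrist'); z=w[...,2]
hsv=cv2.cvtColor(p,cv2.COLOR_BGR2HSV)
reg=np.zeros((420,560),bool); reg[140:260,215:335]=1
g=reg&(hsv[...,0]>40)&(hsv[...,0]<80)&(hsv[...,1]>120)&(hsv[...,2]>100)
mk=w[g]; print('mark',np.nanmean(mk,0),g.sum())
bar=reg&(z>.07)&(z<.083); B=w[bar]; r=cv2.minAreaRect((B[:,:2]*1000).astype(np.float32)); print('bar',len(B),r,np.median(B[:,2]))
top=reg&(z>.04)&(z<.05); print('box',cv2.minAreaRect((w[(z>.04)&(z<.05)&(np.hypot(w[...,0]-.5,w[...,1]+.13)<.1)][:,:2]*1000).astype(np.float32)))
wh=bar&(hsv[...,2]>150); W=w[wh]; print('white',len(W),np.mean(W,0))
c=np.array([.5030,-.1345]); 
for q in((hsv[...,2]>150)&(z>.05)&reg,): print(np.mean(w[q],0))
D=w[reg&(z>.052)&(z<.062)]; print('disc',cv2.minEnclosingCircle((D[:,:2]*1000).astype(np.float32)))
c=np.array(r[0])/1000
print('mark ang',np.arctan2(*(np.nanmean(mk,0)[:2]-c)[::-1]),'white ang',np.arctan2(*(W.mean(0)[:2]-c)[::-1]) if len(W) else 0, 'r',np.hypot(*(np.nanmean(mk,0)[:2]-c)))
vx,vy,_,_=cv2.fitLine(W[:,:2].astype(np.float32),2,0,.01,.01).ravel() if len(W)>3 else (0,0,0,0); print('line',np.arctan2(vy,vx))
E
```

```text
mark [ 0.52367133 -0.17750973  0.0482602 ] 140
bar 792 ((505.6667175292969, -137.75393676757812), (12.263874053955078, 46.665470123291016), 67.61711120605469) 0.07902581009307422
box ((505.44122314453125, -137.82186889648438), (129.99923706054688, 130.1455078125), 84.62680053710938)
white 167 [ 0.51662071 -0.14251106  0.07956548]
[ 0.51630198 -0.14197003  0.0792183 ]
disc ((505.2879943847656, -137.74383544921875), 26.000396728515625)
mark ang -1.1455497555601664 white ang -0.40970623861238065 r 0.043642741947533106
line -0.39267758
```

The bar points at -0.39 rad and the mark is at -1.146, so the dial has to turn about 0.755 rad clockwise. I'll align across the bar, go down and close.

In the tool's units: 144 mm is 0.192, 138 mm is 0.184, -0.64 rad is -0.16.

Request:
arm_command(
  plan=[
    [[-0.0013,0,0.0267,0,0,-0.035,-0.6],[-0.0027,-0.0013,0.06,0,0,-0.07,-0.6],[-0.004,-0.0013,0.0933,0,0,-0.105,-0.6],[-0.004,-0.0013,0.1267,0,0,-0.14,-0.6],[-0.004,-0.0013,0.1533,0,0,-0.16,-0.6],[-0.004,-0.0013,0.1733,0,0,-0.16,-0.6],[-0.004,-0.0013,0.184,0,0,-0.16,-0.6],[-0.004,-0.0013,0.192,0,0,-0.16,-0.4],[-0.004,-0.0013,0.192,0,0,-0.16,1],[-0.004,-0.0013,0.192,0,0,-0.16,1],[-0.004,-0.0013,0.192,0,0,-0.16,1],[-0.004,-0.0013,0.192,0,0,-0.16,1]],
  ],
  squeeze=15,
)

```text
time_s: 2.55
ee_pos: [0.5039, -0.1377, 0.0807]
eef_rot: [3.142, 0.001, 2.743]
force: [0.7, -0.1, 0.4]
grip_width: 0.039
grip_force: 0.0
```

Request:
arm_command(
  plan=[
    [[0,0,0,0,0,0,1],[0,0,0,0,0,0,1],[0,0,0,0,0,0,1],[0,0,0,0,0,0,1],[0,0,0,0,0,0,1]],
  ],
)

```text
time_s: 3.05
ee_pos: [0.5038, -0.1374, 0.0803]
eef_rot: [3.141, 0.0, 2.743]
force: [1.3, 4.8, 0.4]
grip_width: 0.0123
grip_force: 15.0
```

In the tool's units: 0.755 rad is 0.1888.

Request:
arm_command(
  plan=[
    [[0,0,0,0,0,0.0325,1],[0,0,0,0,0,0.065,1],[0,0,0,0,0,0.0975,1],[0,0,0,0,0,0.13,1],[0,0,0,0,0,0.1625,1],[0,0,0,0,0,0.1888,1],[0,0,0,0,0,0.1888,1],[0,0,0,0,0,0.1888,1],[0,0,0,0,0,0.1888,1]],
  ],
)

```text
time_s: 3.95
ee_pos: [0.5045, -0.1366, 0.0803]
eef_rot: [3.139, -0.001, 1.988]
force: [7.6, 10.7, -1.4]
grip_width: 0.012
grip_force: 15.0
```

```bash
python3 - <<'E'
from h import *
o=ctrl.get_obs(); print(o['time_s'],o['ee_pos'],o['eef_rot'],o['force'],o['qpos'])
E
```

```text
3.95 [ 0.50453859 -0.13663408  0.08034942] [ 3.13915110e+00 -5.51122017e-04  1.98786450e+00] [ 7.63306268 10.69313056 -1.4230588 ] [-0.33554372  0.40797754  1.73983334  0.00247356  0.99237778 -0.75396207]
```

In the tool's units: -140 mm is -0.1867, -120 mm is -0.16.

Request:
arm_command(
  plan=[
    [[0,0,0,0,0,0,-0.6],[0,0,0,0,0,0,-0.6],[0,0,0,0,0,0,-0.6],[0,0,-0.0133,0,0,0,-0.6],[0,0,-0.04,0,0,0,-0.6],[0,0,-0.08,0,0,0,-0.6],[0,0,-0.12,0,0,0,-1],[0,0,-0.16,0,0,0,-1],[0,0,-0.1867,0,0,0,-1],[0,0,-0.1867,0,0,0,-1]],
  ],
)

```text
time_s: 4.95
ee_pos: [0.5045, -0.1381, 0.2235]
eef_rot: [3.138, 0.004, 1.988]
force: [-1.1, -0.2, 0.3]
grip_width: 0.0886
grip_force: 0.0
```

```bash
python3 - <<'E'
from h import *
p,d,i=snap('wrist'); o=ctrl.get_obs(); print(o['time_s'],o['ee_pos'],o['eef_rot'])
p,w=cloud('wrist'); z=w[...,2]
hsv=cv2.cvtColor(p,cv2.COLOR_BGR2HSV)
near=np.hypot(w[...,0]-.505,w[...,1]+.137)<.06
g=near&(hsv[...,0]>40)&(hsv[...,0]<80)&(hsv[...,1]>120)&(hsv[...,2]>100)
mk=np.nanmean(w[g],0)
bar=near&(z>.07)&(z<.085); r=cv2.minAreaRect((w[bar][:,:2]*1000).astype(np.float32)); print(r,mk)
W=w[bar&(hsv[...,2]>150)].mean(0); c=np.array(r[0])/1000
print('mark',np.arctan2(*(mk[:2]-c)[::-1]),'white',np.arctan2(*(W[:2]-c)[::-1]))
E
```

```text
5.0 [ 0.50389324 -0.13788521  0.221414  ] [3.13991516e+00 1.75264354e-03 1.98767125e+00]
((505.4122619628906, -137.67730712890625), (11.845853805541992, 46.12345886230469), 23.782201766967773) [nan nan nan]
mark nan white -1.053820195271694<stdin>:7: RuntimeWarning: Mean of empty slice
```

```bash
python3 - <<'E'
from h import *
p,_,_,_=load('wrist'); cv2.imwrite('pics/w2.png',p)
E
```

```text
(no output)
```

View pics/w2.png

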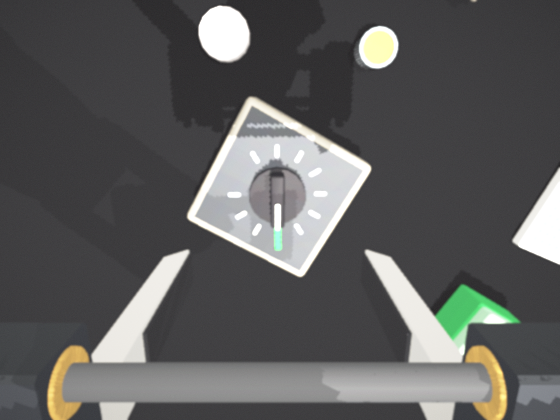

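The picture shows the white pointer at (278,215) lined up with the green mark at (278,240), so the dial is set. Now I move over the cell.

In the tool's units: 284 mm is 0.3787, 275 mm is 0.3667.

Request:
arm_command(
  plan=[
    [[0.04,0.0213,0,0,0,0,-1],[0.0867,0.0467,0,0,0,0,-1],[0.14,0.0747,0,0,0,0,-1],[0.1933,0.1027,0,0,0,0,-1],[0.2467,0.132,0,0,0,0,-1],[0.2933,0.156,0,0,0,0,-1],[0.34,0.1813,0,0,0,0,-1],[0.3667,0.196,0,0,0,0,-1],[0.3787,0.2027,0,0,0,0,-1],[0.3787,0.2027,0,0,0,0,-1]],
  ],
)

```text
time_s: 6.0
ee_pos: [0.5273, 0.184, 0.2192]
eef_rot: [-3.14, -0.0, 1.989]
force: [-1.2, -1.0, 0.6]
grip_width: 0.0941
grip_force: 0.0
```

```bash
python3 - <<'E'
from h import *
p,d,i=snap('wrist'); o=ctrl.get_obs(); print(o['time_s'],o['ee_pos'],o['eef_rot'])
p,w=cloud('wrist'); z=w[...,2]; near=np.hypot(w[...,0]-.527,w[...,1]-.184)<.15
for lo,hi in((.09,.12),(.049,.0585)):
    P=w[near&(z>lo)&(z<hi)]; P2=(P[:,:2]*1000).astype(np.float32); print(len(P),np.median(P[:,2]),cv2.minEnclosingCircle(P2),cv2.minAreaRect(P2))
cv2.imwrite('pics/w3.png',p)
E
```

```text
6.05 [0.52739164 0.18306684 0.21943468] [-3.14021552e+00 -1.76001990e-05  1.98812293e+00]
3371 0.10491755912440787 ((528.062744140625, 182.0724334716797), 25.361982345581055) ((527.6405639648438, 182.2037811279297), (49.75303649902344, 49.75629806518555), 16.86212730407715)
25876 0.05512644457184129 ((527.9594116210938, 182.338134765625), 113.56729125976562) ((527.5825805664062, 182.51136779785156), (148.740234375, 178.77523803710938), 77.20800018310547)
```

View pics/w3.png

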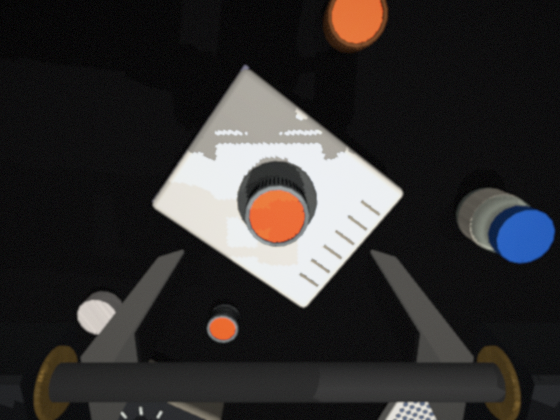

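The target cell is at (277,215) on the white reader, with the fingers straddling it; the small look-alike at (222,328) and the brown one at (357,18) are clear. I'll go down and grip.

Request:
arm_command(
  plan=[
    [[0,0,0.04,0,0,0,-1],[0,0,0.08,0,0,0,-1],[0,0,0.12,0,0,0,-1],[0,0,0.1493,0,0,0,-1],[0,0,0.1627,0,0,0,-1],[0,0,0.1627,0,0,0,0.1],[0,0,0.1627,0,0,0,1],[0,0,0.1627,0,0,0,1],[0,0,0.1627,0,0,0,1],[0,0,0.1627,0,0,0,1],[0,0,0.1627,0,0,0,1],[0,0,0.1627,0,0,0,1]],
  ],
  squeeze=20,
)

```text
time_s: 7.25
ee_pos: [0.5277, 0.1836, 0.0985]
eef_rot: [3.141, 0.0, 1.988]
force: [-1.1, -0.2, 3.0]
grip_width: 0.0485
grip_force: 20.0
```

In the tool's units: 2 mm is 0.0027, 1 mm is 0.0013, 0.27 rad is 0.0675.

Request:
arm_command(
  plan=[
    [[0,0,0.0013,0,0,0,1],[0,0,0.0027,0,0,0.015,1],[0,0,0.0027,0,0,0.03,1],[0,0,0.0027,0,0,0.045,1],[0,0,0.0027,0,0,0.06,1],[0,0,0.0027,0,0,0.0675,1],[0,0,0.0027,0,0,0.0675,1]],
  ],
)

```text
time_s: 7.95
ee_pos: [0.5288, 0.1838, 0.0983]
eef_rot: [3.138, -0.0, 1.717]
force: [-2.2, -1.2, 18.1]
grip_width: 0.0485
grip_force: 20.0
```

In the tool's units: -0.5 mm is -0.0007, 0.15 rad is 0.0375.

Request:
arm_command(
  plan=[
    [[0,0,-0.0007,0,0,0.01,1],[0,0,-0.0007,0,0,0.02,1],[0,0,-0.0007,0,0,0.03,1],[0,0,-0.0007,0,0,0.0375,1],[0,0,-0.0007,0,0,0.0375,1]],
  ],
)

```text
time_s: 8.45
ee_pos: [0.5287, 0.1838, 0.0984]
eef_rot: [3.138, -0.001, 1.567]
force: [0.7, -0.5, 11.9]
grip_width: 0.0486
grip_force: 20.0
```

In the tool's units: 0.12 rad is 0.03.

Request:
arm_command(
  plan=[
    [[0,0,0,0,0,0.01,1],[0,0,0,0,0,0.02,1],[0,0,0,0,0,0.03,1],[0,0,0,0,0,0.03,1]],
  ],
)

```text
time_s: 8.85
ee_pos: [0.5288, 0.1838, 0.0984]
eef_rot: [3.138, -0.001, 1.446]
force: [0.7, -0.5, 11.7]
grip_width: 0.0485
grip_force: 20.0
```

In the tool's units: 0.12 rad is 0.03.

Request:
arm_command(
  plan=[
    [[0,0,0,0,0,0.01,1],[0,0,0,0,0,0.02,1],[0,0,0,0,0,0.03,1],[0,0,0,0,0,0.03,1]],
  ],
)

```text
time_s: 9.25
ee_pos: [0.5288, 0.1838, 0.0983]
eef_rot: [3.138, -0.002, 1.326]
force: [0.5, -0.4, 11.9]
grip_width: 0.0489
grip_force: 20.0
```

In the tool's units: 0.12 rad is 0.03.

Request:
arm_command(
  plan=[
    [[0,0,0,0,0,0.01,1],[0,0,0,0,0,0.02,1],[0,0,0,0,0,0.03,1],[0,0,0,0,0,0.03,1]],
  ],
)

```text
time_s: 9.65
ee_pos: [0.5287, 0.1838, 0.0982]
eef_rot: [3.139, -0.002, 1.206]
force: [1.0, 0.6, 10.3]
grip_width: 0.0488
grip_force: 20.0
```

In the tool's units: 0.12 rad is 0.03.

Request:
arm_command(
  plan=[
    [[0,0,0,0,0,0.01,1],[0,0,0,0,0,0.02,1],[0,0,0,0,0,0.03,1],[0,0,0,0,0,0.03,1]],
  ],
)

```text
time_s: 10.05
ee_pos: [0.5279, 0.1834, 0.0968]
eef_rot: [3.141, -0.0, 1.087]
force: [3.0, -1.4, 0.6]
grip_width: 0.0487
grip_force: 20.0
```

The cell dropped: fz fell to about 0 and z went down. Now I push down gently.

In the tool's units: 4 mm is 0.0053, 3 mm is 0.004.

Request:
arm_command(
  plan=[
    [[0,0,0.0013,0,0,0,1],[0,0,0.0027,0,0,0,1],[0,0,0.004,0,0,0,1],[0,0,0.0053,0,0,0,1],[0,0,0.0053,0,0,0,1]],
  ],
)

```text
time_s: 10.55
ee_pos: [0.528, 0.1833, 0.0927]
eef_rot: [3.141, -0.0, 1.088]
force: [4.5, -3.2, 0.2]
grip_width: 0.0484
grip_force: 20.0
```

In the tool's units: 4.5 mm is 0.006, 4 mm is 0.0053.

Request:
arm_command(
  plan=[
    [[0,0,0.0013,0,0,0,1],[0,0,0.0027,0,0,0,1],[0,0,0.004,0,0,0,1],[0,0,0.0053,0,0,0,1],[0,0,0.006,0,0,0,1],[0,0,0.006,0,0,0,1]],
  ],
  squeeze=35,
)

```text
time_s: 11.15
ee_pos: [0.528, 0.1834, 0.0889]
eef_rot: [3.141, -0.0, 1.088]
force: [1.1, -4.8, 7.2]
grip_width: 0.0487
grip_force: 35.0
```

```bash
python3 - <<'E'
from h import *
o=ctrl.get_obs(); print(o['time_s'],o['ee_pos'],o['force'],o['moment'],o['eef_rot'])
E
```

```text
11.15 [0.52803306 0.1833747  0.08886818] [ 1.12001837 -4.81684533  7.15151673] [-0.88643673 -0.35351375 -0.08283998] [ 3.14054773e+00 -4.45284841e-04  1.08817487e+00]
```

In the tool's units: 2 mm is 0.0027, 1.4 mm is 0.0019.

Request:
arm_command(
  plan=[
    [[0,0,0.0009,0,0,0,1],[0,0,0.0019,0,0,0,1],[0,0,0.0027,0,0,0,1],[0,0,0.0027,0,0,0,1],[0,0,0.0027,0,0,0,1]],
  ],
)

```text
time_s: 11.65
ee_pos: [0.5281, 0.1834, 0.0885]
eef_rot: [3.14, -0.001, 1.088]
force: [-5.8, -7.4, 26.7]
grip_width: 0.0485
grip_force: 35.0
```

Hard stop at z = 0.0885, which is 10.0 mm below the starting height, with 27 N. I'll check the cell and dial with the fixed cameras.

```bash
python3 - <<'E'
from h import *
ims=[]
for n,z0,lamp in(('scene',.1044,(.5054,-.135)),('side',.103,(.502,-.1344))):
    snap(n); p,w=cloud(n); hsv=cv2.cvtColor(p,cv2.COLOR_BGR2HSV); z=w[...,2]
    m=(np.hypot(w[...,0]-.527,w[...,1]-.184)<.03)&(z>.08)&(z<.12)&(hsv[...,0]<20)&(hsv[...,1]>120)
    print(n,'cell top z',m.sum(),np.median(z[m]) if m.any() else None,'before',z0)
    B=w[(np.hypot(w[...,0]-lamp[0],w[...,1]-lamp[1])<.035)&(z>.07)&(z<.084)]
    print('bar',len(B),cv2.minAreaRect((B[:,:2]*1000).astype(np.float32)) if len(B)>5 else '')
    c=p[150:300,190:430] if n=='scene' else p[140:370,180:420]; ims.append(cv2.resize(c,(390,int(390*c.shape[0]/c.shape[1])),interpolation=cv2.INTER_CUBIC))
h=max(c.shape[0] for c in ims)
cv2.imwrite('pics/end.png',np.hstack([np.pad(c,((0,h-c.shape[0]),(0,0),(0,0))) for c in ims]))
o=ctrl.get_obs(); print(o['time_s'],o['ee_pos'],o['force'],o['grip_force'])
E
```

```text
scene cell top z 93 0.09442877236803093 before 0.1044
bar 81 ((506.1954040527344, -135.660400390625), (17.09476089477539, 43.52373504638672), 25.020265579223633)
side cell top z 29 0.09262224049893053 before 0.103
bar 1 
11.75 [0.52806517 0.183436   0.0884813 ] [-7.45910849 -7.848917   26.41230113] 35.00536306484719
```

View pics/end.png

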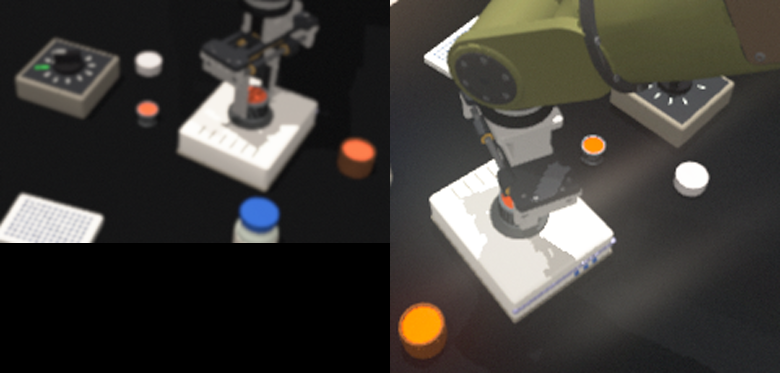

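The cell top has dropped 10.0 mm (scene) and 10.4 mm (side), so it is home and held. The dial pointer still stands on its mark and the other things are where they were. Handing in.

```bash
python3 -c "
from station import ctrl
print(ctrl.hand_in())"
```

```text
the job is handed in; nothing more can be done
None
```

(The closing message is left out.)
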